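# Set the tablet dispenser's cap to the open pot

## Robot

A 6-joint arm with a two-finger parallel gripper is mounted at the origin on the work surface. World frame = base frame: x ahead of the robot, y to its left, z up, the work surface at z = 0. Lengths are in mm, angles in rad, forces in N, time in s.
With the tool pointing down it reaches from about 350 to 1000 mm from the base axis. Payload 7.1 kg.
Tool frame: the origin (TCP) lies on the front face of the gripper's body, between the roots of the fingers; the fingertips stand 73 mm ahead of it and the grasp point (between the pads) lies ahead of it (env.grasp_offset is the z of the grasp point in the tool frame, in mm); z points along the fingers, y is the line along which they close (so a half turn about z gives the same grasp; the last joint's range is limited). The gripper opens to 85 mm and grips with 20 to 120 N. Pads are 22 mm wide; open, the fingers measure 114 mm over their backs; the gripper's body (76 mm by 85 mm) begins 54 mm behind the grasp point. The pads swing forward as they close: fully open they stand 13 mm farther back than shut.
Start: joints at [1.209, 0.423, 1.63, -0, 1.089, -0.019], TCP at [210.047, 588.631, 303.919] pointing down, gripper open.
Joint ranges: [-3, 3], [-0.9, 2.11], [0.09, 2.58], [-1.31, 4.45], [0.11, 2.69], [-2.54, 2.54]. Speed limits (rad/s): [2.39, 2.39, 3.01, 3.14, 3.14, 3.14].

## Interface

Orientations are given as [roll, pitch, yaw] about the fixed x, y, z axes, in that order (R = Rz(yaw) Ry(pitch) Rx(roll)).
In Python, from plant import env gives the robot as it stands.
- The arm moves only by the tool play_rows, never from a script. Its argument "series" is a list of rows, each a list of 5 numbers: the opening, from 0 (shut) to 1 (fully open), then the shift along the tool's x, y, z in m, then the turn about the tool's z in rad. A call has 1 to 10 rows; each row shifts and turns the commanded pose from where the row before left it, along the tool's axes as they then stand; what a row does not reach is not made up. A row lasts 1/8 s, in which the tool goes at most 62.5 mm and 10.7 degrees, less where a joint would pass 70% of its speed; a pose out of reach is approached as far as the arm can. A call with a gripper value outside its range is refused whole. The fingers move at their own pace and stop on an object; the grip force is fixed at half the most. Time passes only in rows, so rows that do not move let the fingers close. It gives the time, the measured TCP pose, the force, the opening and the grip force at its end, in the units of the state.
- env.get_obs(): the state, without advancing time (a new reading comes with each control period).
- env.grab_frame(name): name is "side" or "top"; returns a dict with "frame" (400x640x3 uint8, red, green, blue), "fx", "fy", "cx", "cy" (pixels), "position" and "attitude" of the camera in the world. Camera axes: x right, y up, looking along -z (the intrinsics and any distortion apply to the point x, -y, -z); pixel columns grow to the right and rows downward; lengths in mm; the calibration is good to about 2 mm. A picture is of the moment at which its call begins. There is no depth.
- env.job_done(): hands the job in; it is judged then, once.
The state is a dict: "clock": time; "qpos": joint angles; "qvel": joint speeds; "effort": joint torques, N m; "eef_pos": TCP position; "orientation": TCP orientation; "force": force on the tool from outside, world axes, zero at the start; "ft_torque": the same for the moment, N m; "opening": finger opening in mm; "grip_force": force on a finger pad.
Only numpy, scipy, OpenCV 4.12 (cv2) and the standard library are available. Lean on these libraries where they do the work, as an engineer would, in place of code of your own. Each camera call takes 0.05 s, during which the arm holds its last target. There are 200 camera calls.

## Task

The round tablet dispenser on the pharmacy table has two pour lips, with a small pot standing under each. Turn its cap by the bar until the cap's opening is in line with the lip over the open, empty pot (not the one whose pot has its lid on), then let go. Leave both pots standing where they are.

Things in the scene. Friction and masses are not known exactly. Their poses are not given: they have to be found in the camera images.
- drum: Round white dispenser drum, 108 mm across, 64 mm high, fixed. Origin: centre of its underside, on the cap's axis; z up. Two identical pour lips (channels 30 mm wide, 53 to 63 mm above the table, reaching 85 mm from the axis) stick out at +1.0 and -1.0 rad (57 degrees) from the drum's +x axis, counter-clockwise from above positive. +x points away from the robot, give or take 0.5 rad.
- cap (a joint): Flat grey cap, top face 68 mm up. Value: angle (rad) from drum +x to the middle of its one opening, counter-clockwise from above; starts within 0.3 of 0, range -1.6 to 1.6. Opening: 50 degree sector, 19 to 47 mm from the axis. Grip bar on the axis, 14 mm thick, 50 mm long, its top 100 mm above the table, lying square to the opening's direction. Stays where left (friction 0.06 N m).
- open_pot_mid (a point): Centre of the open, empty white pot, 46 mm across and 40 mm high, standing loose on the table under the outer end of one lip, about 108 mm from the drum's axis; this point is 20 mm above its underside. Under which lip it stands varies.
- lidded_pot_mid (a point): Centre of the closed pot with a screw lid on, 47 mm across and 44 mm high, standing loose under the other lip; this point is 22 mm above its underside.

How it is judged:
By the outcome, as a careful person would: the job done as asked, in the order asked, and still so for the second after the job is handed in, with the robot touching nothing.
It also fails if it takes over 29 s, if anything falls off the work surface, if the arm or the gripper's body presses on something with over 40 N, if the wrist force passes 120 N, or if a joint passes its speed limit or range.

## Working session

There is one attempt and no reset: what is moved stays moved. The work goes in short steps, Python scripts to look and compute and a tool call to move; the robot and the scene stay as the last step left them, time stands still between calls to the robot, and variables do not carry over. Pictures are saved under pics/ and viewed, at most 10 in all, crops included, and the job is handed in when it is done.

Besides the shell and the picture viewer there is one more tool, called by a JSON object that holds its "fn" and its "kwargs", one argument or row to a line. play_rows: Moves the arm, as the interface text tells. Its arguments: {"type":"object","properties":{"series":{"type":"array","items":{"type":"array","items":{"type":"number"}}}},"required":["series"]}

```bash
mkdir -p pics; python3 - <<'E'
from plant import env
import cv2
for n in("top","side"):
    f=env.grab_frame(n); cv2.imwrite(f"pics/{n}0.png",f["frame"][...,::-1])
    print(n,{k:v for k,v in f.items() if k!="frame"})
print(env.get_obs(),env.grasp_offset)
E
```

```text
top {'fx': 449.28251022942896, 'fy': 449.28251022942896, 'cx': 315.6913019157386, 'cy': 202.88757816662934, 'position': array([540.51474182,  59.18415442, 780.97846399]), 'attitude': array([ 0.10609372, -0.01563013, -1.5713135 ])}
side {'fx': 456.46058987709284, 'fy': 456.46058987709284, 'cx': 326.5455931869368, 'cy': 200.56038534711809, 'position': array([325.62886524, 404.38112925, 600.55293086]), 'attitude': array([ 0.69324199, -0.01754102, -2.43566723])}
{'clock': 0.1, 'qpos': array([ 1.20901223e+00,  4.23771806e-01,  1.63062322e+00,  3.25444879e-05,
        1.08860630e+00, -1.90116257e-02]), 'qvel': array([-1.83634974e-03, -3.61857264e-04, -3.27798417e-03, -1.27465855e-03,
        5.61398737e-05,  2.85064099e-04]), 'effort': array([ 9.15735029e-06, -5.58425045e+01, -2.82445157e+01, -8.11821155e-05,
        3.02610541e-03,  6.55832189e-07]), 'eef_pos': array([209.89688634, 588.27535642, 303.21495318]), 'orientation': array([-3.14018478e+00, -5.55869671e-05,  2.79880503e+00]), 'force': array([-0.35412181,  0.40543903, -0.08342921]), 'ft_torque': array([0.01792365, 0.02112845, 0.02312769]), 'grip_force': 0.0, 'opening': 85.48314003591615} 53.900000000000006
```

View pics/top0.png

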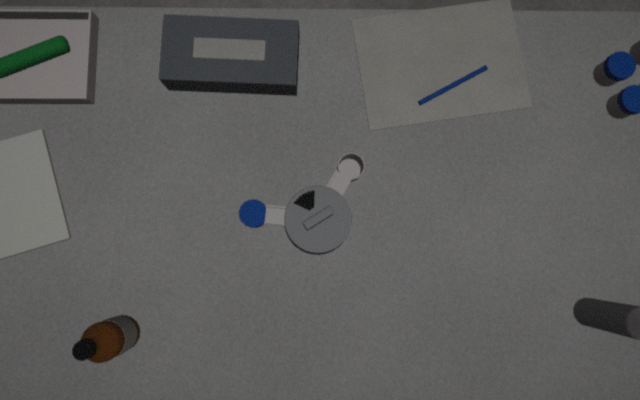

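View pics/side0.png

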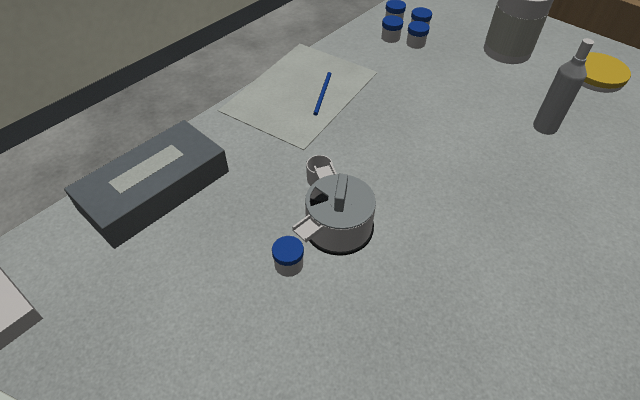

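The top view shows the drum and cap centred at about (318,219). The lidded pot (blue) is at (253,213) and the open pot at (350,166). The opening (black) is near (305,200), and the bar runs from (304,226) to (333,210). The side view agrees. The open pot is on the clockwise lip.

```bash
cat > h.py <<'E'
import numpy as np, cv2
from scipy.spatial.transform import Rotation as R
def cast(f,uv,z):
    uv=np.atleast_2d(uv).astype(float)
    d=np.c_[(uv[:,0]-f["cx"])/f["fx"],-(uv[:,1]-f["cy"])/f["fy"],-np.ones(len(uv))]
    d=R.from_euler("xyz",f["attitude"]).apply(d); p=np.array(f["position"])
    return (p+d*((z-p[2])/d[:,2])[:,None])[:,:2]
def big(m):
    c=max(cv2.findContours(m.astype(np.uint8),0,1)[0],key=cv2.contourArea); return c[:,0,:]
E
python3 - <<'E'
from plant import env
from h import *
f=env.grab_frame("top"); im=f["frame"].astype(int)
print(im[219,290:350:4,:].tolist()); print(im[160:180:3,350].tolist())
r,g,b=im[...,0],im[...,1],im[...,2]
roi=np.zeros(r.shape,bool); roi[140:265,230:375]=1
blue=big(roi&(b>r+50)); lid=cast(f,blue.mean(0),44)[0]; print("lid",lid)
blk=roi&(im.max(2)<25); blk[:,:290]=0; blk[:, 325:]=0; blk[:185]=0; blk[215:]=0
ys,xs=np.nonzero(blk); print("opening px",xs.mean(),ys.mean(),len(xs)); print("op",cast(f,[xs.mean(),ys.mean()],68))
cv2.imwrite("pics/z0.png",cv2.resize(f["frame"][140:265,230:375,::-1],None,fx=5,fy=4.8,interpolation=cv2.INTER_CUBIC)*2)
for z,p in((68,(318,219)),(40,(350,166))): print(cast(f,p,z))
E
```

```text
[[93, 95, 97], [95, 96, 96], [93, 93, 96], [94, 95, 98], [89, 88, 87], [95, 95, 95], [93, 92, 95], [96, 98, 98], [87, 87, 88], [83, 85, 84], [91, 93, 97], [91, 93, 94], [93, 95, 94], [94, 95, 97], [94, 94, 95]]
[[131, 127, 125], [130, 126, 126], [127, 126, 125], [128, 125, 125], [129, 125, 124], [126, 123, 122], [129, 126, 125]]
lid [602.22602431 151.66541197]
opening px 306.68 200.264 125
op [[620.64181361  62.38692722]]
[[590.68404041  44.34173018]]
[[681.64605187  -9.96045714]]
```

View pics/z0.png

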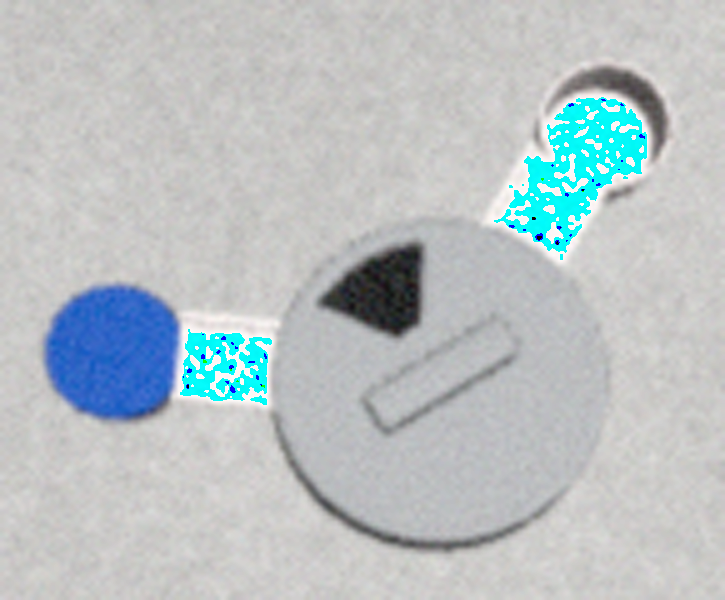

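```bash
python3 - <<'E'
from plant import env
from h import *
f=env.grab_frame("top")
C=lambda p,z: cast(f,np.atleast_2d(p)/[5,4.8]+[230,140]-[.4,.4],z)
ctr=C((441.5,379.5),68)[0]
bar=C([(362,402),(388,434),(520,343),(495,315)],100); bm=bar.mean(0)
d=(bar[2]+bar[3]-bar[0]-bar[1]); print("ctr",ctr,"bar",bm,"len",np.hypot(*d)/2)
ang=lambda v: np.arctan2(v[1],v[0])
pb=ang(d)-0; print("bar normal",pb+np.pi/2)
c=(ctr+bm)/2
op=C([(318,304),(423,242)],68)-c; print("op corners",[ang(o) for o in op],[np.hypot(*o) for o in op], "mid",np.mean([ang(o) for o in op]))
pot=C((603,131),40)[0]; lid=np.array([602.2,151.7])
for n,p in(("pot",pot),("lid",lid)): print(n,p,np.hypot(*(p-c)),ang(p-c))
l=C([(525,242),(568,176),(607,197),(563,262),(487,222),(530,155)],62); print("lip",ang(l[1]-l[0]),ang(l[2]-l[3]),ang(l[5]-l[4]),[ang(x-c) for x in l[:2]])
l=C([(180,314),(277,319),(180,403),(270,406)],62); print("lip2",ang(l[0]-l[1]),ang(l[2]-l[3]),ang((l[0]+l[2])/2-c))
E
```

```text
ctr [591.22164582  44.50021891] bar [590.88914261  45.18234908] len 49.22035372253864
bar normal 0.6115270954306831
op corners [np.float64(0.9961412639552227), np.float64(0.11948530048007812)] [np.float64(46.50199003217109), np.float64(46.4403444512928)] mid 0.5578132822176505
pot [680.13152822 -10.2828694 ] 104.75318581158409 -0.5541596457104914
lid [602.2 151.7] 107.4382958920278 1.466879105926072
lip -0.5585134528143056 -0.5775641875561339 -0.5499419388073389 [np.float64(-0.5295836584552698), np.float64(-0.5390665640889157)]
lip2 1.5178926561939294 1.5364424354946413 1.4798711574306778
```

{"fn": "play_rows", "kwargs": {
  "series": [
    [1, -0.0385, -0.0275, 0, 0],
    [1, -0.0385, -0.0275, 0, 0],
    [1, -0.0385, -0.0275, 0, 0],
    [1, -0.0385, -0.0275, 0, 0],
    [1, -0.0385, -0.0275, 0, 0],
    [1, -0.0385, -0.0275, 0, 0],
    [1, -0.0385, -0.0275, 0, 0],
    [1, -0.0385, -0.0275, 0, 0],
    [1, -0.0385, -0.0275, 0, 0],
    [1, -0.0385, -0.0275, 0, 0]
  ]
}}

```text
clock: 1.45
eef_pos: [480.9, 198.8, 304.0]
orientation: [3.141, 0.0, 2.799]
force: [0.0, 0.1, 0.5]
opening: 85.3
grip_force: 0.0
```

{"fn": "play_rows", "kwargs": {
  "series": [
    [1, -0.0385, -0.0275, 0, 0],
    [1, -0.0385, -0.0275, 0, 0],
    [1, -0.0385, -0.0275, 0, 0],
    [1, -0.0385, -0.0275, 0, 0],
    [1, 0, 0, 0.01, 0.16],
    [1, 0, 0, 0.02, 0.16],
    [1, 0, 0, 0.02, 0.16],
    [1, 0, 0, 0.02, 0.14],
    [1, 0, 0, 0, 0],
    [1, 0, 0, 0, 0]
  ]
}}

```text
clock: 2.7
eef_pos: [588.6, 44.9, 234.5]
orientation: [3.141, 0.0, 2.182]
force: [0.4, -0.3, -0.4]
opening: 85.4
grip_force: 0.0
```

```bash
python3 - <<'E'
from plant import env
import cv2
f=env.grab_frame("side"); cv2.imwrite("pics/s1.png",f["frame"][80:320,180:500,::-1].repeat(2,0).repeat(2,1))
o=env.get_obs(); print(o["clock"],o["eef_pos"],o["orientation"],o["qpos"])
E
```

```text
2.75 [588.78776329  44.89047038 234.80185236] [3.14047873e+00 7.07680978e-04 2.18098564e+00] [ 5.59470725e-02  4.59376614e-01  1.75779913e+00 -1.94150666e-05
  9.23097290e-01 -5.54230934e-01]
```

View pics/s1.png

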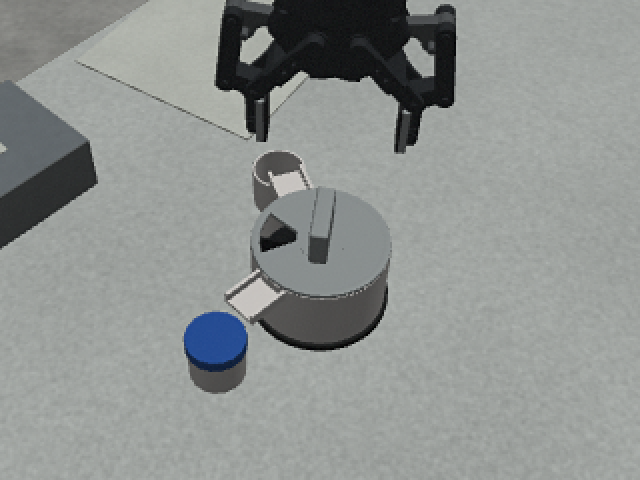

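The side crop shows the open gripper directly over the bar (crop (322,213)), with its closing line across it. Next I descend and close.

{"fn": "play_rows", "kwargs": {
  "series": [
    [1, -0.0013, 0.0018, 0.025, 0],
    [1, 0, 0, 0.025, 0],
    [1, 0, 0, 0.02, 0],
    [1, 0, 0, 0.01, 0],
    [1, 0, 0, 0.008, 0],
    [1, 0, 0, 0, 0],
    [0, 0, 0, 0, 0],
    [0, 0, 0, 0, 0],
    [0, 0, 0, 0, 0],
    [0, 0, 0, 0, 0]
  ]
}}

```text
clock: 4.0
eef_pos: [591.1, 45.2, 146.4]
orientation: [3.14, 0.0, 2.178]
force: [-1.2, 5.6, 8.1]
opening: 12.9
grip_force: 61.2
```

{"fn": "play_rows", "kwargs": {
  "series": [
    [0, 0, 0, 0, 0],
    [0, 0, 0, 0, 0],
    [0, 0, 0, 0, 0],
    [0, 0, 0, 0, 0]
  ]
}}

```text
clock: 4.5
eef_pos: [591.0, 45.2, 146.4]
orientation: [3.14, 0.0, 2.179]
force: [1.1, 4.3, 3.9]
opening: 13.2
grip_force: 60.3
```

{"fn": "play_rows", "kwargs": {
  "series": [
    [0, 0, 0, 0, 0.1],
    [0, 0, 0, 0, 0.12],
    [0, 0, 0, 0, 0.12],
    [0, 0, 0, 0, 0.12],
    [0, 0, 0, 0, 0.12],
    [0, 0, 0, 0, 0.12],
    [0, 0, 0, 0, 0.12],
    [0, 0, 0, 0, 0.12],
    [0, 0, 0, 0, 0.12],
    [0, 0, 0, 0, 0.09]
  ]
}}

```text
clock: 5.75
eef_pos: [591.7, 45.3, 146.4]
orientation: [3.139, -0.002, 1.026]
force: [5.3, 5.0, 0.3]
opening: 12.8
grip_force: 59.8
```

{"fn": "play_rows", "kwargs": {
  "series": [
    [0, 0, 0, 0, 0],
    [0, 0, 0, 0, 0],
    [0, 0, 0, 0, 0]
  ]
}}

```text
clock: 6.12
eef_pos: [591.7, 45.3, 146.4]
orientation: [3.14, -0.002, 1.028]
force: [4.6, 5.8, 1.5]
opening: 13.0
grip_force: 60.0
```

{"fn": "play_rows", "kwargs": {
  "series": [
    [1, 0, 0, 0, 0],
    [1, 0, 0, 0, 0],
    [1, 0, 0, 0, 0],
    [1, 0, 0, 0, 0],
    [1, 0, 0, 0, 0],
    [1, 0, 0, -0.02, 0],
    [1, 0, 0, -0.03, 0],
    [1, 0, 0, -0.04, 0],
    [1, 0, 0, -0.04, 0],
    [1, 0, 0, -0.02, 0]
  ]
}}

```text
clock: 7.38
eef_pos: [591.3, 44.9, 300.1]
orientation: [3.138, -0.003, 1.029]
force: [0.4, -0.4, -0.1]
opening: 85.4
grip_force: 0.0
```

{"fn": "play_rows", "kwargs": {
  "series": [
    [1, 0.03, -0.015, 0, 0],
    [1, 0.03, -0.015, 0, 0],
    [1, 0.03, -0.015, 0, 0],
    [1, 0.03, -0.015, 0, 0],
    [1, 0.03, -0.015, 0, 0],
    [1, 0.03, -0.015, 0, 0],
    [1, 0.03, -0.015, 0, 0],
    [1, 0.03, -0.015, 0, 0],
    [1, 0, 0, 0, 0],
    [1, 0, 0, 0, 0]
  ]
}}

```text
clock: 8.62
eef_pos: [611.3, 312.0, 296.7]
orientation: [3.141, -0.0, 1.029]
force: [-0.2, -0.4, -0.7]
opening: 85.6
grip_force: 0.0
```

```bash
python3 - <<'E'
from plant import env
import cv2
f=env.grab_frame("top"); cv2.imwrite("pics/t2.png",cv2.resize(f["frame"][140:265,230:375,::-1],None,fx=5,fy=4.8,interpolation=cv2.INTER_CUBIC))
o=env.get_obs(); print(o["clock"],o["eef_pos"],o["force"])
E
```

```text
8.675 [611.38740611 311.57373493 296.58754816] [ 0.15206617 -0.65681184 -0.71835256]
```

View pics/t2.png

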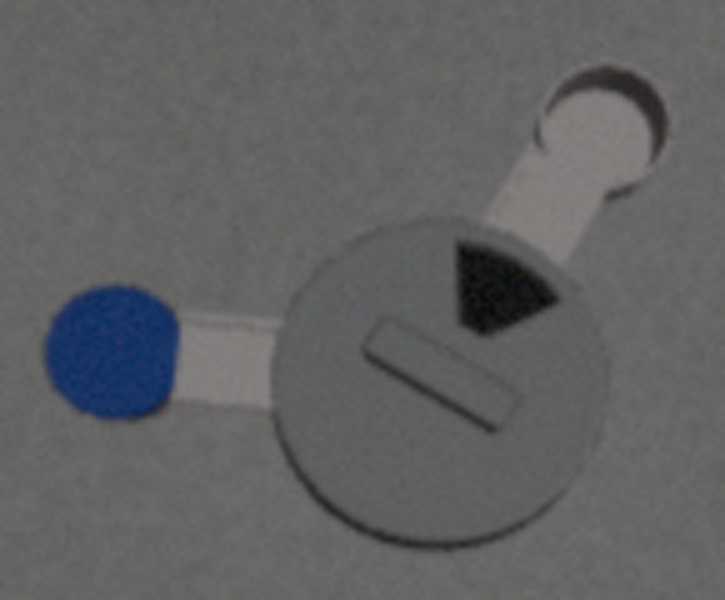

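The final picture shows the opening at crop (500,288), pointing at about -0.54 rad. That lines up with the open pot's lip at about -0.545. Both pots are where they were, and the arm is clear.

```bash
python3 -c "
from plant import env
print(env.job_done())"
```

```text
the job is handed in; nothing more can be done
None
```

I turned the cap until its opening lined up with the lip over the open pot (to within about 0.03 rad in the last picture), let go and handed the job in at about 8.7 s, with both pots standing where they were and the arm clear.

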